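# Hang the tamper between the pan and the spatula

### The arm

A 6-joint arm with a two-finger parallel gripper is mounted at the origin on the work surface. World frame = base frame: x ahead of the robot, y to its left, z up, the work surface at z = 0. Lengths are in m, angles in rad, forces in N, time in s.
With the tool pointing down it reaches from about 0.225 to 0.875 m from the base axis. Payload 3.4 kg.
Tool frame: the origin (TCP) lies at the very end of the fingers, on their centre line; the grasp point (between the pads) lies behind it (bot.grip_depth is the z of the grasp point in the tool frame, in m); z points along the fingers, y is the direction in which the jaws open and shut (so a half turn about z gives the same grasp; the last joint's range is limited). The gripper opens to 85 mm and grips with 20 to 120 N. Pads are 22 mm wide; open, the fingers measure 114 mm over their backs; the gripper's body (76 mm by 85 mm) begins 54 mm behind the grasp point. The pads swing forward as they close: fully open they stand 13 mm farther back than shut.
Start: joints at [1.195, 0.276, 1.505, -0, 1.361, -0.121], TCP at [0.145, 0.556, 0.231] pointing down, gripper open.
Joint ranges: [-2.89, 2.89], [-0.75, 2.08], [0.22, 2.7], [-1.18, 4.32], [0.11, 2.71], [-2.7, 2.7]. Speed limits (rad/s): [2.57, 2.57, 3.14, 3.14, 3.14, 3.14].

### API

Orientations are given as [roll, pitch, yaw] about the fixed x, y, z axes, in that order (R = Rz(yaw) Ry(pitch) Rx(roll)).
In Python, from plant import bot, hand, ik, status, cams, job_done, models gives the robot as it stands. Calls block until the motion is done:
- bot.move_pose(position, orientation): joint-space move of the TCP to a pose.
- bot.movel(position, rotation=None, feed=0.15, guard=None): straight line of the TCP; rotation=None keeps the orientation; feed is the mean speed in m/s. With guard (N) it stops when the force on the tool has changed by that much, and returns True; else False.
- bot.move_joints(angles): joint-space move.
- hand.set_gripper(opening, grip_force=None): opening from 0.0 (shut) to 1.0 (fully open); grip_force is the grip in N (None keeps the last); returns when the fingers have stopped.
- bot.dwell(seconds).
- ik(position, orientation): joint angles nearest the present ones, or None.
- status.sense(): the state.
- cams.capture(name): name is "scene" or "top" or "wrist"; returns a dict with "pixels" (384x512x3 uint8, blue, green, red), "z_map" (384x512 float32, m along the optical axis (not along the pixel's ray), 0 where there is no reading), "intrinsics" (3x3 intrinsics, pixels), "k1" (the pictures are not rectified: a ray, as slopes to the right and down, at radius r is drawn at 1 + k1 r^2 times it, then the intrinsics apply), "R" (3x3) and "t" (3): a world point X has camera coordinates R X + t. Camera axes: x right, y down, z forward; pixel columns grow to the right and rows downward; lengths in m; the calibration is good to about 2 mm. A picture is of the moment at which its call begins.
A pose or a line that the arm cannot do raises bot.IKError and nothing moves.
- job_done(): hands the job in, once; it reports no verdict.
Trained networks look in a picture, given as the dict that the camera call returned (one of the last four; its "shot" number tells which), for a name from the list of things; names that differ only in an ending like _2 or _b are one class to them, and where a whole thing is asked for, a point or a joint stands for the part that bears it (a point fixed in the world has none). Each returns a list of dicts, best first, with "confidence" (0 to 1); they miss things now and then, are a little off and sometimes report something else, mostly with a low value. They report only what shows in the picture. A call takes as long as a camera call.
- models.masks_of(picture, name): "mask" (384x512 bool, what is visible of it) and "extent" ([left, top, right, bottom] in pixels, round what is visible of it).
The state is a dict: "time": time; "joints": joint angles; "qvel": joint speeds; "joint_efforts": joint torques, N m; "tcp_pos": TCP position; "orientation": TCP orientation; "ft_force": force on the tool from outside, world axes, zero at the start; "torque": the same for the moment, N m; "gripper_width": opening from 0.0 (shut) to 1.0 (fully open).
Only numpy, scipy, OpenCV 4.12 (cv2) and the standard library are available. Lean on these libraries where they do the work, as an engineer would, in place of code of your own. Each camera call takes 0.05 s, during which the arm holds its last target.

### The job

Hang the wooden tamper on the empty pair of pegs between the pan and the spatula: bring it in from the front with its neck between the two pegs, set its collar gently down on them just behind their upturned tips, and, still holding it with its weight on the pegs, slide it back along them until it lightly meets the rubber-footed stop, then let go and leave it hanging there. Feel for the pegs and for the stop, because both are adjustable and neither is exactly where it measures; never press hard on them, and do not knock the pan, the spatula, the cup or the box.

Things in the scene. Friction and masses are not known exactly. Their poses are not given: they have to be found in the camera images.
- tamper: Turned wooden tamper standing upright, 174 mm tall, 0.18 to 0.36 kg, round. Origin: centre of its underside; z up its axis. Foot 52 mm diameter, 30 mm high, tapering until z = 46 mm to a neck 20 mm in diameter; collar 44 mm in diameter from z = 118 (flat underside, rests on the pegs) to 130 mm; grip knob 30 mm in diameter from z = 130 to 174 mm.
- board: Upright pegboard of varnished wood, fixed, 460 mm wide, from 30 to 300 mm above the bench. Origin: on its front face, mid-width, at bench level. -x points straight out of the front face, y along the board, z up.
- hook: Fixed steel twin-peg hook. Origin: on the board's face midway between the pegs at their NOMINAL top, 250 mm up; axes as the board. Two rigid level round pegs 8 mm thick at y = +-17 mm (gap 26 mm), straight to x = -144 mm; tips turn up to 10 mm above the pegs, ending at x = -156. Set tamper down at x = -100 to -122 mm. Real peg top: up to 9 mm above or below the origin, not measured.
- stop: Fixed rigid screw stop between the pegs, 25 mm below their nominal top. Origin: on the board's face on the screw's axis; -x straight out. The screw ends in a rubber foot 18 mm in diameter that meets the tamper's neck. The foot's front stands anywhere from 64 to 80 mm out from the board, not measured; so the tamper's axis ends 74 to 90 mm out.
- pan_middle (a point): Centre of the outer face of the small steel roasting pan (126 mm wide, 155 mm high, 50 mm deep, 0.45 kg) hanging 118 mm along the board from the board's middle, on one side or the other; its outer face lies 66 mm out from the board, its wire loop tops out about 243 mm above the bench.
- pan (a joint): Swing of the pan sideways about its peg, rad; 0 = hanging plumb. It swings freely.
- spatula_middle (a point): Centre of the outer face of the silicone spatula's blade (76 mm wide, 85 mm high, 9 mm thick, 0.12 kg), hanging 118 mm along the board from its middle, on the other side from the pan; its outer face lies 55 mm out from the board, its loop tops out about 242 mm above the bench.
- spatula (a joint): Swing of the spatula sideways about its peg, rad; 0 = hanging plumb. It swings freely.
- cup: Yellow ceramic cup standing on the bench, 80 mm across, 85 mm high; origin: centre of its underside.
- box: Grey plastic open storage box on the bench, 130 x 190 x 80 mm high; origin: centre of its underside.

How it is judged:
By the outcome, as a careful person would: the job done as asked, in the order asked, and still so for the second after the job is handed in, with the robot touching nothing.
It also fails if it takes over 66 s, if anything falls off the work surface, if the arm or the gripper's body presses on something with over 40 N, if the wrist force passes 120 N, or if a joint passes its speed limit or range.

## Working session

There is one attempt and no reset: what is moved stays moved. The work goes in short steps, each a Python script; the robot and the scene stay as the last script left them, time stands still between calls to the robot, and variables do not carry over. Pictures are saved under pics/ and viewed, and the job is handed in when it is done.

```bash
ls; mkdir -p pics
python3 - <<'E'
from plant import bot, hand, ik, status, cams, job_done, models
import cv2, numpy as np
s=status.sense(); print(s, bot.grip_depth)
for n in ["scene","top","wrist"]:
    p=cams.capture(n); cv2.imwrite(f"pics/{n}0.png",p["pixels"]); print(n,p["shot"],p["intrinsics"],p["k1"],p["R"],p["t"])
    np.savez(f"pics/{n}0.npz",**{k:p[k] for k in ["pixels","z_map","intrinsics","k1","R","t"]})
    for t in ["tamper","board","hook","stop","pan","spatula","cup","box"]:
        if n=="wrist" : continue
        for m in models.masks_of(p,t)[:2]: print(t,m["confidence"],m["extent"]); 
print(status.sense()["time"])
E
```

```text
pics
{'time': 0.0, 'joints': array([ 1.19500710e+00,  2.76634181e-01,  1.50614892e+00, -2.48410822e-05,
        1.36070677e+00, -1.21016454e-01]), 'qvel': array([-1.50180105e-03,  9.58336931e-04, -9.52456286e-05,  3.26967362e-04,
        7.70204990e-04,  5.83308275e-06]), 'joint_efforts': array([-1.76458718e-03, -4.16787422e+01, -2.45813406e+01, -5.37989345e-04,
        1.12770501e-02, -2.21663532e-05]), 'tcp_pos': array([0.14473929, 0.5559305 , 0.23041109]), 'orientation': array([-3.13970638e+00, -2.04927086e-04,  2.88682489e+00]), 'ft_force': array([ 0.10223158, -1.03725354, -0.01476509]), 'torque': array([-0.0259769 , -0.02898629, -0.03693692]), 'gripper_width': 0.9994177641349622} -0.0187
scene 1 [[416.17499077   0.         258.76172529]
 [  0.         416.17499077 189.92461447]
 [  0.           0.           1.        ]] 0.04617323334300056 [[-0.69867007  0.71537208  0.01014499]
 [ 0.45266742  0.4529908  -0.76804397]
 [-0.5540328  -0.53201703 -0.64031675]] [ 0.37554615 -0.15636754  1.71984714]
tamper 0.7 [233.0, 159.2, 250.3, 208.3]
board 0.84 [317.0, 156.4, 399.1, 341.7]
hook 0.
[... 619 characters left out ...]
oard 0.77 [85.6, 97.1, 157.6, 293.9]
board 0.68 [152.0, 225.5, 172.4, 247.7]
hook 0.56 [112.0, 171.1, 181.9, 206.8]
hook 0.19 [277.8, 137.9, 301.3, 162.9]
pan 0.92 [118.2, 122.6, 160.0, 177.9]
spatula 0.57 [149.0, 222.9, 172.3, 247.3]
cup 0.69 [275.9, 135.8, 299.7, 164.0]
box 0.72 [115.5, 123.8, 160.1, 180.2]
box 0.7 [333.4, 135.5, 409.6, 188.9]
wrist 3 [[345.69593464   0.         252.35696157]
 [  0.         345.69593464 196.07327348]
 [  0.           0.           1.        ]] -0.08870774705621434 [[ 2.52242267e-01  9.67664110e-01 -1.00224624e-04]
 [ 9.34530152e-01 -2.43578321e-01  2.59466755e-01]
 [ 2.51052254e-01 -6.55421453e-02 -9.65752035e-01]] [-0.57347183 -0.03401265  0.37836641]
0.95
```

View pictures.

Run:
```python
import cv2
for n,(x0,y0,x1,y1) in dict(scene=(130,130,430,355),top=(70,80,430,310)).items():
    im=cv2.imread(f"pics/{n}0.png")[y0:y1,x0:x1]; cv2.imwrite(f"pics/{n}0c.png",cv2.resize(im,None,fx=2.2,fy=2.2,interpolation=cv2.INTER_CUBIC))
```

```text
(no output)
```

View pics/scene0c.png

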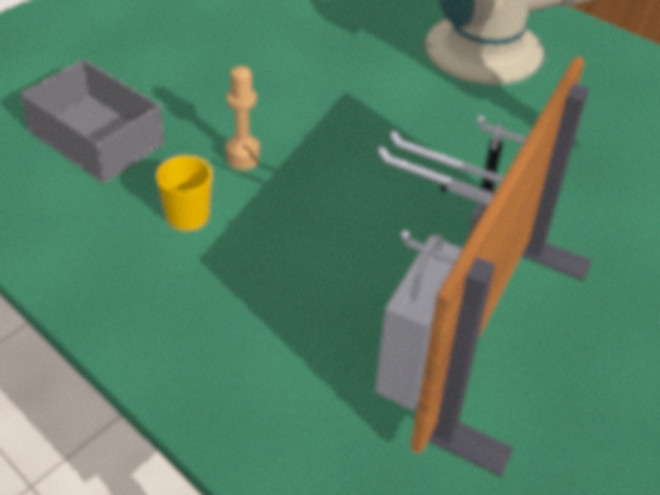

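View pics/top0c.png

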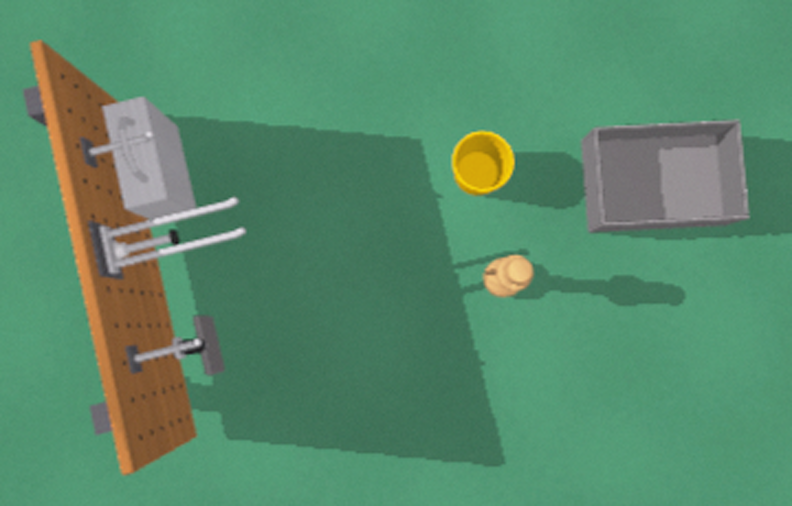

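View pics/wrist0.png

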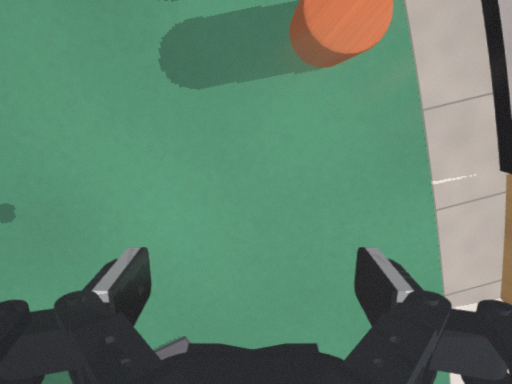

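```bash
cat > h.py <<'E'
import numpy as np, cv2
def load(n): return dict(np.load(f"pics/{n}.npz"))
def rays(p,uv):
    K=p["intrinsics"];uv=np.atleast_2d(np.asarray(uv,float))
    d=(uv-[K[0,2],K[1,2]])/[K[0,0],K[1,1]]
    s=d.copy()
    for _ in range(20): s=d/(1+float(p["k1"])*(s**2).sum(1,keepdims=True))
    return np.c_[s,np.ones(len(s))]
def cam2w(p,X): return (X-p["t"])@p["R"]
def pts(p,mask=None):
    z=p["z_map"]; m=z>0
    if mask is not None: m&=mask
    v,u=np.nonzero(m); return cam2w(p,rays(p,np.c_[u,v])*z[m][:,None]),np.c_[u,v]
def atz(p,uv,h):
    r=rays(p,uv)@p["R"]; C=-p["R"].T@p["t"]; return C+r*((h-C[2])/r[:,2])[:,None]
def proj(p,X):
    c=np.atleast_2d(X)@p["R"].T+p["t"]; s=c[:,:2]/c[:,2:]; s=s*(1+float(p["k1"])*(s**2).sum(1,keepdims=True))
    K=p["intrinsics"]; return s*[K[0,0],K[1,1]]+[K[0,2],K[1,2]]
E
python3 - <<'E'
from h import *
for n in ["scene0","top0","wrist0"]:
    p=load(n); print(n,"C",-p["R"].T@p["t"]); X,uv=pts(p); print(len(X),X.min(0),X.max(0))
p=load("top0"); X,uv=pts(p); 
def box(p,u0,v0,u1,v1):
    m=np.zeros((384,512),bool); m[int(v0):int(v1),int(u0):int(u1)]=1; return pts(p,m)[0]
T=box(p,290,193,315,216); T=T[T[:,2]>.1]; print("tamper top",np.percentile(T[:,2],[5,50,95]), )
k=T[T[:,2]>.168]; print(len(k),k.mean(0),k.min(0),k.max(0))
for nm,b,lo in [("cup",(273,133,302,166),.05),("box",(330,132,412,191),.06)]:
    Q=box(p,*b);Q=Q[Q[:,2]>lo]; print(nm,Q.min(0),Q.max(0),(Q.min(0)+Q.max(0))/2)
B=box(p,70,80,190,310); B=B[B[:,2]>.1]; t=B[(B[:,2]>.285)]; print("board top",len(t))
for c in t[np.argsort(t[:,0])][::max(1,len(t)//12)]: print(c.round(4))
h=B[(B[:,2]>.23)&(B[:,2]<.275)]
np.save("pics/B.npy",B)
p=load("scene0"); X,uv=pts(p); X=X[(X[:,1]>.2)&(X[:,2]>.285)]; print(len(X)); print(X[::max(1,len(X)//15)].round(4))
p=load("wrist0"); X,uv=pts(p); 
for q in [(340,20),(320,45),(375,20),(10,212)]: print(q,p["z_map"][q[1],q[0]], cam2w(p,rays(p,[q])*p["z_map"][q[1],q[0]]))
E
```

```text
scene0 C [1.28601707 0.71716579 0.97733986]
195866 [-1.46161884 -2.03487565 -0.77077203] [1.41446257 0.88509232 0.6752773 ]
top0 C [0.4705503  0.05317568 1.16079331]
195796 [-0.2248134  -1.32242263 -0.76912517] [1.67126416 1.3828291  0.39161817]
wrist0 C [0.08144994 0.57144231 0.37417581]
195816 [-0.10988923  0.18582417 -0.7586826 ] [1.41558655 1.38800521 0.32813823]
tamper top [0.12760046 0.16777716 0.17585243]
105 [ 0.53397814 -0.09268914  0.17352616] [ 0.51948899 -0.10755616  0.16847609] [ 0.5476763  -0.07897622  0.17793803]
cup [ 0.64450904 -0.094783    0.05000104] [ 0.72020999 -0.02136718  0.0894991 ] [ 0.68235952 -0.05807509  0.06975007]
box [ 0.59754007 -0.40219375  0.06003208] [ 0.73757809 -0.20542214  0.08521439] [ 0.66755908 -0.30380794  0.07262323]
board top 1824
[0.3216 0.321  0.2999]
[0.3608 0.3461 0.2886]
[0.3808 0.3506 0.2909]
[0.4124 0.3436 0.3021]
[0.4539 0.3529 0.2993]
[0.4939 0.3637 0.2989]
[0.5344 0.3659 0.2975]
[0.577  0.3793 0.3027]
[0.6187 0.3876 0.2855]
[0.6626 0.4071 0.2997]
[0.6973 0.4198 0.3008]
[0.7215 0.4172 0.2987]
3786
[[-0.0786  0.2011  0.6077]
 [ 0.1038  0.317   0.6564]
 [ 0.1336  0.3596  0.6616]
 [ 0.133   0.3974  0.66  ]
 [ 0.1228  0.343   0.635 ]
 [ 0.1246  0.3383  0.6223]
 [ 0.1339  0.3546  0.616 ]
 [ 0.1502  0.4329  0.6262]
 [ 0.1679  0.5239  0.3961]
 [ 0.1385  0.4882  0.3219]
 [ 0.1594  0.5284  0.3217]
 [ 0.3803  0.3346  0.2993]
 [ 0.5098  0.3668  0.2998]
 [ 0.6395  0.3963  0.2986]
 [ 0.6878  0.4392  0.2884]
 [ 0.7704  0.4304  0.2872]]
(340, 20) 0.24911612 [[0.03811191 0.6500358  0.0996256 ]]
(320, 45) 0.25593638 [[0.05181774 0.63201351 0.09734949]]
(375, 20) 0.24778067 [[0.04422648 0.67543493 0.10087418]]
(10, 212) 0.3940296 [[ 0.12497872  0.26007938 -0.00138042]]
```

Run:
```python
from h import *
p=load("top0"); X,uv=pts(p)
m=(uv[:,0]<200)&(uv[:,0]>60)&(uv[:,1]>80)&(uv[:,1]<310); X=X[m];uv=uv[m]
# vertical plane ransac on z .1-.28 
Q=X[(X[:,2]>.1)&(X[:,2]<.28)]
rng=np.random.default_rng(0);best=None
for _ in range(500):
    a,b=Q[rng.integers(len(Q),size=2)][:,:2]; d=b-a
    if np.linalg.norm(d)<.15: continue
    n=np.array([-d[1],d[0]])/np.linalg.norm(d); r=abs((Q[:,:2]-a)@n)<.003
    if best is None or r.sum()>best.sum(): best=r
I=Q[best][:,:2]; c=I.mean(0); U,S,V=np.linalg.svd(I-c); d=V[0]*np.sign(V[0][0]); 
n=np.array([d[1],-d[0]])  # outward (toward -y)
print("face n",len(I),c,"dir",np.degrees(np.arctan2(d[1],d[0])),"std",((I-c)@n).std())
# board ends via top
t=X[(X[:,2]>.285)&(abs((X[:,:2]-c)@n)<.03)]; s=(t[:,:2]-c)@d; print("s range",s.min(),s.max(),s.max()-s.min()); mid=c+d*(s.min()+s.max())/2
print("mid",mid)
out=(X[:,:2]-mid)@n; s=(X[:,:2]-mid)@d
for lo in np.arange(.02,.17,.01):
    k=(out>lo)&(out<lo+.01)&(X[:,2]>.225)&(X[:,2]<.275)&(abs(s)<.04)
    print(round(lo,3),k.sum(), [ (kk.sum(), *np.round([s[kk].mean(),X[kk,2].max(),np.median(X[kk,2])],4)) for kk in (k&(s<0),k&(s>0)) if kk.sum()])
k=(abs(s)<.05)&(out>.01)&(out<.2)&(X[:,2]>.15)
np.savez("pics/b.npz",mid=mid,d=d,n=n)
im=cv2.resize(p["pixels"][150:230,90:200],None,fx=7,fy=7,interpolation=cv2.INTER_CUBIC); cv2.imwrite("pics/hook.png",im)
```

```text
face n 3215 [0.53171324 0.36499977] dir 14.441358011516483 std 0.0007962067424013672
s range -0.21448518964139177 0.24436550491447373 0.45885069455586547
mid [0.54618134 0.36872568]
0.02 45 [(np.int64(19), np.float64(-0.0112), np.float64(0.2538), np.float64(0.2504)), (np.int64(26), np.float64(0.0121), np.float64(0.2543), np.float64(0.2494))]
0.03 41 [(np.int64(18), np.float64(-0.0118), np.float64(0.2539), np.float64(0.2504)), (np.int64(23), np.float64(0.013), np.float64(0.2544), np.float64(0.2502))]
0.04 44 [(np.int64(19), np.float64(-0.0121), np.float64(0.2543), np.float64(0.2504)), (np.int64(25), np.float64(0.0119), np.float64(0.2548), np.float64(0.2498))]
0.05 42 [(np.int64(17), np.float64(-0.0125), np.float64(0.2546), np.float64(0.2509)), (np.int64(25), np.float64(0.0114), np.float64(0.2543), np.float64(0.2487))]
0.06 42 [(np.int64(18), np.float64(-0.0119), np.float64(0.2547), np.float64(0.2509)), (np.int64(24), np.float64(0.0132), np.float64(0.2534), np.float64(0.2495))]
0.07 52 [(np.int64(24), np.float64(-0.0099), np.float64(0.2532), np.float64(0.2492)), (np.int64(28), np.float
[... 664 characters left out ...]
at64(0.2559), np.float64(0.2506))]
0.12 29 [(np.int64(14), np.float64(-0.0151), np.float64(0.2541), np.float64(0.2516)), (np.int64(15), np.float64(0.0187), np.float64(0.2534), np.float64(0.2507))]
0.13 25 [(np.int64(13), np.float64(-0.0149), np.float64(0.2553), np.float64(0.2517)), (np.int64(12), np.float64(0.0187), np.float64(0.2555), np.float64(0.2514))]
0.14 25 [(np.int64(13), np.float64(-0.0154), np.float64(0.2609), np.float64(0.2543)), (np.int64(12), np.float64(0.0188), np.float64(0.2605), np.float64(0.2544))]
0.15 17 [(np.int64(8), np.float64(-0.0146), np.float64(0.2649), np.float64(0.2617)), (np.int64(9), np.float64(0.0185), np.float64(0.2668), np.float64(0.2611))]
0.16 0 []
0.17 0 []
```

View pics/hook.png

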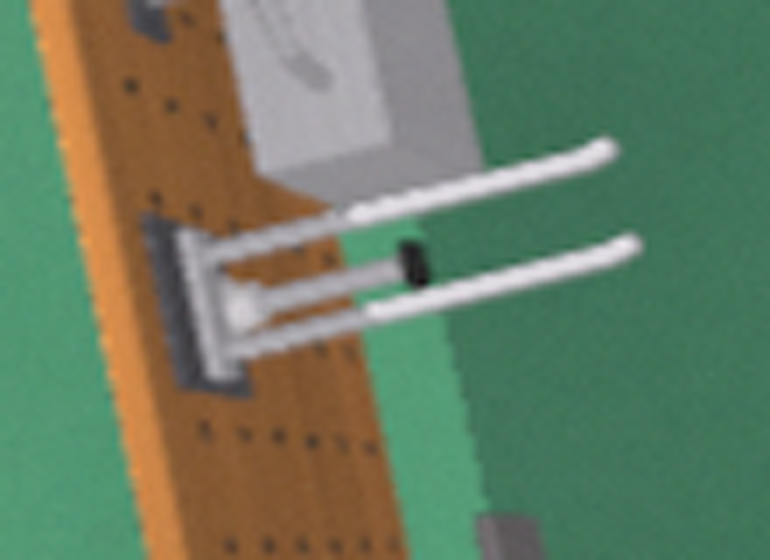

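Run:
```python
from h import *
b=np.load("pics/b.npz");mid,d,n=b["mid"],b["d"],b["n"]
p=load("scene0"); X,uv=pts(p)
out=(X[:,:2]-mid)@n; s=(X[:,:2]-mid)@d
for lo in np.arange(.09,.17,.01):
    k=(out>lo)&(out<lo+.01)&(X[:,2]>.225)&(X[:,2]<.275)&(abs(s)<.04)
    print(round(lo,3),[ (kk.sum(), *np.round([s[kk].mean(),X[kk,2].max(),np.median(X[kk,2])],4)) for kk in (k&(s<0),k&(s>0)) if kk.sum()])
k=(abs(X[:,0]-.534)<.04)&(abs(X[:,1]+.093)<.04)&(X[:,2]>.01); T=X[k]
for a,c in [(.172,.19),(.135,.17),(.12,.13),(.06,.11)]:
    q=T[(T[:,2]>a)&(T[:,2]<c)]; print(a,len(q),q.mean(0),q.min(0),q.max(0))
from plant import ik
R=lambda y:[np.pi,0,y]
psi=np.arctan2(n[0],-n[1])
for y in (psi,psi-np.pi,psi+np.pi):
    for P in ([.534,-.093,.136],[.534,-.093,.45],[*(mid+n*.25),.32],[*(mid+n*.08),.264]):
        print(round(y,2),P[2],ik(P,R(y)))
```

```text
0.09 [(np.int64(12), np.float64(-0.0123), np.float64(0.254), np.float64(0.2504)), (np.int64(11), np.float64(0.0209), np.float64(0.253), np.float64(0.2502))]
0.1 [(np.int64(10), np.float64(-0.0121), np.float64(0.2527), np.float64(0.2502)), (np.int64(13), np.float64(0.0215), np.float64(0.2536), np.float64(0.2503))]
0.11 [(np.int64(10), np.float64(-0.0122), np.float64(0.2539), np.float64(0.2501)), (np.int64(10), np.float64(0.0219), np.float64(0.2526), np.float64(0.2499))]
0.12 [(np.int64(11), np.float64(-0.0128), np.float64(0.2538), np.float64(0.25)), (np.int64(12), np.float64(0.0215), np.float64(0.2541), np.float64(0.2499))]
0.13 [(np.int64(12), np.float64(-0.0127), np.float64(0.2533), np.float64(0.2503)), (np.int64(10), np.float64(0.0219), np.float64(0.2535), np.float64(0.2505))]
0.14 [(np.int64(11), np.float64(-0.012), np.float64(0.2606), np.float64(0.2524)), (np.int64(15), np.float64(0.0209), np.float64(0.2584), np.float64(0.2512))]
0.15 [(np.int64(11), np.float64(-0.012), np.float64(0.2617), np.float64(0.2587)), (np.int64(10), np.float64(0.0213), np.float64(0.2617), np.float64(0.25
[... 929 characters left out ...]
+00  1.68467331e+00]
-2.89 0.136 [-0.30081566  0.29834913  1.72423567  0.          1.11900785 -2.12366123]
-2.89 0.45 [-0.30081566  0.18568264  1.10393027  0.          1.85197975 -2.12366123]
-2.89 0.32 [ 0.09326879  0.31539492  1.23296918  0.          1.59322855 -1.72957678]
-2.89 0.264 [ 0.36592623  0.3553026   1.30710365  0.          1.47918639 -1.45691934]
3.39 0.136 [-0.30081566  0.29834913  1.72423567  0.          1.11900785 -2.12366123]
3.39 0.45 [-0.30081566  0.18568264  1.10393027  0.          1.85197975 -2.12366123]
3.39 0.32 [ 0.09326879  0.31539492  1.23296918  0.          1.59322855 -1.72957678]
3.39 0.264 [ 0.36592623  0.3553026   1.30710365  0.          1.47918639 -1.45691934]
```

Run:
```python
from h import *
from plant import bot, hand, status, cams
b=np.load("pics/b.npz");mid,d,n=b["mid"],b["d"],b["n"]; psi=float(np.arctan2(n[0],-n[1])); O=[np.pi,0,psi]
T=lambda m:print(m,round(status.sense()["time"],2),status.sense()["tcp_pos"].round(4),status.sense()["ft_force"].round(2))
bot.movel([.145,.556,.45],feed=.25); T("up")
bot.move_pose([.535,-.093,.40],O); T("over")
bot.movel([.535,-.093,.24],feed=.2); T("down")
for c in ("wrist","top"):
    p=cams.capture(c); cv2.imwrite(f"pics/{c}1.png",p["pixels"]); np.savez(f"pics/{c}1.npz",**{k:p[k] for k in ["pixels","z_map","intrinsics","k1","R","t"]})
p=load("wrist1");X,uv=pts(p); k=(abs(X[:,0]-.534)<.03)&(abs(X[:,1]+.093)<.03)&(X[:,2]>.165)&(X[:,2]<.185); q=X[k]; print(len(q),q.mean(0),q.min(0),q.max(0))
print(proj(p,[[.534,-.093,.174],[.535,-.093,.24]]))
```

```text
up 1.98 [0.1449 0.5556 0.4487] [-0.31  0.29 -0.55]
over 4.66 [ 0.5352 -0.0922  0.4001] [-0.28  0.29  0.37]
down 5.61 [ 0.5358 -0.0931  0.2411] [-0.01 -0.71  1.14]
1629 [ 0.53467076 -0.09494925  0.17355566] [ 0.51923394 -0.11004604  0.16504715] [ 0.54785903 -0.08063351  0.17658646]
[[249.12004008 212.0047843 ]
 [248.55525372 253.97980145]]
```

View pics/wrist1.png

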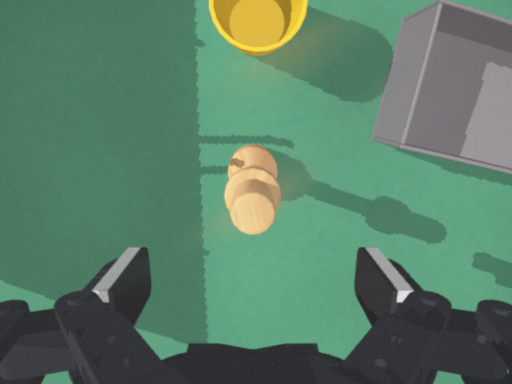

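Run:
```python
from h import *
from plant import bot, hand, status, cams
T=lambda m:print(m,round(status.sense()["time"],2),status.sense()["tcp_pos"].round(4),status.sense()["ft_force"].round(2),round(status.sense()["gripper_width"],3))
bot.movel([.534,-.094,.136],feed=.1,guard=8); T("down")
hand.set_gripper(0.2,grip_force=40); T("closed")
bot.dwell(.2);T("w")
bot.movel([.534,-.094,.325],feed=.15); T("lift"); bot.dwell(.2);T("w");
p=cams.capture("wrist"); cv2.imwrite("pics/wrist2.png",p["pixels"])
```

```text
down 6.9 [ 0.5346 -0.0942  0.1366] [ 0.74  0.09 -0.04] 0.997
closed 7.45 [ 0.5341 -0.0939  0.1363] [0.15 0.4  2.42] 0.336
w 7.65 [ 0.5342 -0.0939  0.1363] [-0.62  1.18  3.99] 0.339
lift 9.06 [ 0.5335 -0.0939  0.3239] [ 0.32  0.95 -3.21] 0.342
w 9.26 [ 0.5338 -0.0939  0.3243] [-0.52 -0.06 -2.15] 0.345
```

View pics/wrist2.png

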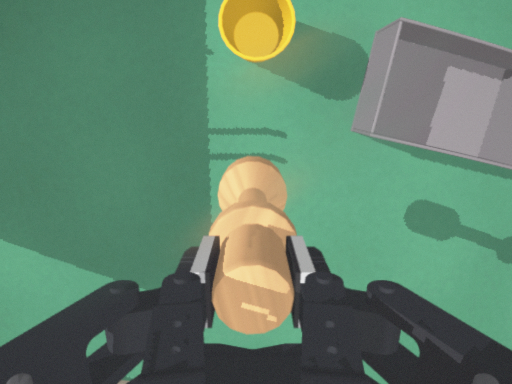

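Run:
```python
from h import *
from plant import bot, hand, status, cams
b=np.load("pics/b.npz");mid,d,n=b["mid"],b["d"],b["n"]
T=lambda m:print(m,round(status.sense()["time"],2),status.sense()["tcp_pos"].round(4),status.sense()["ft_force"].round(2),round(status.sense()["gripper_width"],3))
P=lambda o,z,s=.0016:[*(mid+n*o+d*s),z]
bot.movel(P(.25,.325),feed=.2); T("front")
bot.movel(P(.21,.310),feed=.1); bot.dwell(.2);T("front2")
t=status.sense()["tcp_pos"]; print("s",(t[:2]-mid)@d,"out",(t[:2]-mid)@n)
for c in ("wrist","top","scene"):
    p=cams.capture(c); cv2.imwrite(f"pics/{c}3.png",p["pixels"]); np.savez(f"pics/{c}3.npz",**{k:p[k] for k in ["pixels","z_map","intrinsics","k1","R","t"]})
    X,uv=pts(p); out=(X[:,:2]-mid)@n; s=(X[:,:2]-mid)@d
    for lo in (.10,.115,.13):
        k=(out>lo)&(out<lo+.015)&(X[:,2]>.225)&(X[:,2]<.275)&(abs(s)<.04)
        print(c,lo,[ (kk.sum(), *np.round([(s[kk].min()+s[kk].max())/2,s[kk].mean(),X[kk,2].max(),np.median(X[kk,2])],4)) for kk in (k&(s<0),k&(s>0)) if kk.sum()])
    for a,e in [(.292,.302),(.2,.28),(.174,.2)]:
        k=(abs(out-.21)<.035)&(abs(s)<.035)&(X[:,2]>a)&(X[:,2]<e); 
        if k.sum(): print(c,a,k.sum(),"s",s[k].min().round(4),s[k].max().round(4),s[k].mean().round(4))
```

```text
front 10.62 [0.6098 0.126  0.3251] [-0.05 -0.3  -1.98] 0.339
front2 11.4 [0.6004 0.1654 0.3102] [-0.04 -0.1  -2.05] 0.339
s 0.0017734006808993864 out 0.21038107354206936
wrist 0.1 [(np.int64(254), np.float64(-0.0153), np.float64(-0.0147), np.float64(0.2534), np.float64(0.2512)), (np.int64(303), np.float64(0.0186), np.float64(0.019), np.float64(0.2539), np.float64(0.2511))]
wrist 0.115 [(np.int64(273), np.float64(-0.0151), np.float64(-0.0147), np.float64(0.2534), np.float64(0.2512)), (np.int64(306), np.float64(0.0185), np.float64(0.0189), np.float64(0.2538), np.float64(0.2512))]
wrist 0.13 [(np.int64(270), np.float64(-0.0149), np.float64(-0.0145), np.float64(0.2536), np.float64(0.2511)), (np.int64(304), np.float64(0.0185), np.float64(0.019), np.float64(0.2531), np.float64(0.2512))]
wrist 0.292 357 s 0.0081 0.0228 0.019
wrist 0.2 2480 s -0.011 0.026 0.0106
wrist 0.174 225 s 0.0087 0.0262 0.0225
top 0.1 [(np.int64(20), np.float64(-0.015), np.float64(-0.0152), np.float64(0.2537), np.float64(0.2518)), (np.int64(21), np.float64(0.0193), np.float64(0.019), np.float64(0.2555), np.float64(0.2
[... 460 characters left out ...]
loat64(-0.0123), np.float64(-0.0117), np.float64(0.2541), np.float64(0.2508)), (np.int64(17), np.float64(0.0199), np.float64(0.0213), np.float64(0.2529), np.float64(0.2502))]
scene 0.115 [(np.int64(17), np.float64(-0.0133), np.float64(-0.0125), np.float64(0.2551), np.float64(0.2506)), (np.int64(18), np.float64(0.0205), np.float64(0.0212), np.float64(0.2521), np.float64(0.2497))]
scene 0.13 [(np.int64(15), np.float64(-0.0121), np.float64(-0.012), np.float64(0.2537), np.float64(0.2505)), (np.int64(16), np.float64(0.0206), np.float64(0.0214), np.float64(0.2546), np.float64(0.2507))]
scene 0.292 45 s -0.0063 0.0252 0.017
scene 0.2 290 s -0.02 0.0285 0.0113
scene 0.174 114 s -0.0064 0.0294 0.0202
```

View pics/wrist3.png

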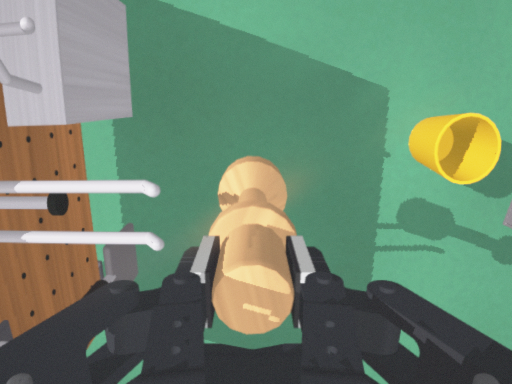

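View pics/scene3.png

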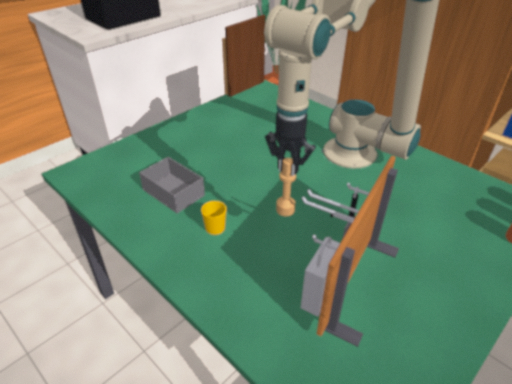

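View pics/top3.png

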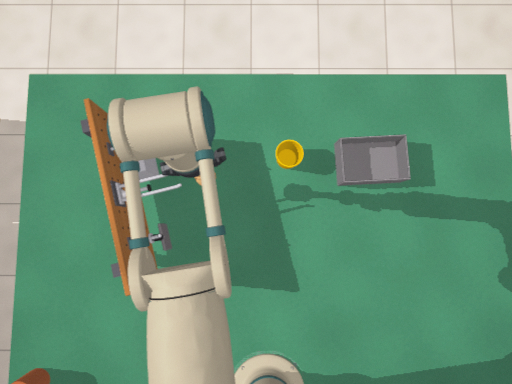

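Run:
```python
from h import *
from scipy.optimize import least_squares
b=np.load("pics/b.npz");mid,d,n=b["mid"],b["d"],b["n"]
for c in ("wrist3","scene3"):
    p=load(c);X,uv=pts(p);out=(X[:,:2]-mid)@n; s=(X[:,:2]-mid)@d
    m=(abs(out-.21)<.04)&(abs(s)<.04)
    for nm,a,e,r in [("foot",.178,.200,.026),("neck",.225,.285,.010),("collar",.2945,.302,.022)]:
        k=m&(X[:,2]>a)&(X[:,2]<e)
        if k.sum()<8: print(c,nm,k.sum());continue
        f=least_squares(lambda q:np.hypot(s[k]-q[0],out[k]-q[1])-r,[.002,.21],loss="soft_l1",f_scale=.001)
        print(c,nm,k.sum(),f.x.round(4),np.abs(f.fun).mean().round(4))
```

```text
wrist3 foot 223 [0.     0.2118] 0.0001
wrist3 neck 244 [0.0003 0.2118] 0.0001
wrist3 collar 338 [1.000e-04 2.118e-01] 0.0002
scene3 foot 106 [0.0015 0.2132] 0.0011
scene3 neck 120 [0.0021 0.213 ] 0.0009
scene3 collar 40 [0.0015 0.2136] 0.001
```

Run:
```python
from h import *
from scipy.optimize import least_squares
b=np.load("pics/b.npz");mid,d,n=b["mid"],b["d"],b["n"]
for c in ("wrist3","scene3","top3","top0"):
    p=load(c);X,uv=pts(p);out=(X[:,:2]-mid)@n; s=(X[:,:2]-mid)@d
    for s0 in (-.015,.019):
        k=(out>.095)&(out<.142)&(abs(s-s0)<.01)&(abs(X[:,2]-.249)<.012)
        if k.sum()<8: continue
        f=least_squares(lambda q:np.hypot(s[k]-q[0],X[k,2]-q[1])-.004,[s0,.247],loss="soft_l1",f_scale=.001)
        print(c,k.sum(),f.x.round(4),"top",f.x[1]+.004,np.abs(f.fun).mean().round(4))
```

```text
wrist3 837 [-0.0159  0.2479] top 0.25190808246389684 0.0004
wrist3 959 [0.018 0.248] top 0.25195635094167734 0.0004
scene3 52 [-0.0138  0.2497] top 0.25369477373610955 0.0012
scene3 53 [0.0196 0.2481] top 0.25205467693695477 0.001
top3 65 [-0.0148  0.2492] top 0.2531811236114566 0.001
top3 38 [0.0193 0.2484] top 0.2524133503544411 0.0006
top0 67 [-0.0147  0.2486] top 0.2525900615863037 0.001
top0 66 [0.0198 0.2486] top 0.2525693305397471 0.0009
```

Run:
```python
from h import *
from plant import bot, hand, status, cams
b=np.load("pics/b.npz");mid,d,n=b["mid"],b["d"],b["n"]
def T(m):
    q=status.sense();f=q["ft_force"];t=q["tcp_pos"];print(m,round(q["time"],2),"s",((t[:2]-mid)@d).round(4),"out",((t[:2]-mid)@n).round(4),"z",t[2].round(4),"fn",(f[:2]@n).round(2),"fd",(f[:2]@d).round(2),"fz",f[2].round(2),q["torque"].round(2))
P=lambda o,z,s=.0028:[*(mid+n*o+d*s),z]
bot.movel(P(.205,.310),feed=.05);T("shift")
print(bot.movel(P(.1106,.310),feed=.06,guard=8));T("in")
bot.movel(P(.1106,.284),feed=.04);bot.dwell(.3);T("low")
for _ in range(5): bot.dwell(.05);T("n")
print(bot.movel(P(.1106,.256),feed=.008,guard=2.5));T("touch");bot.dwell(.2);T("w")
p=cams.capture("wrist"); cv2.imwrite("pics/wrist4.png",p["pixels"]); np.savez("pics/wrist4.npz",**{k:p[k] for k in ["pixels","z_map","intrinsics","k1","R","t"]})
```

```text
shift 11.8 s 0.0029 out 0.2047 z 0.31 fn 0.21 fd -0.85 fz -1.79 [ 0.05 -0.02 -0.01]
False
in 13.53 s 0.0028 out 0.1109 z 0.31 fn 0.99 fd -0.5 fz -2.45 [-0.01  0.07 -0.03]
low 14.62 s 0.0029 out 0.1106 z 0.2843 fn -0.23 fd 0.3 fz -2.43 [-0.02 -0.02 -0.02]
n 14.68 s 0.0029 out 0.1106 z 0.2842 fn -0.13 fd -0.69 fz -2.23 [0.03 0.04 0.  ]
n 14.72 s 0.0029 out 0.1106 z 0.2841 fn -0.22 fd 0.29 fz -2.22 [-0.02 -0.02  0.05]
n 14.78 s 0.0028 out 0.1106 z 0.2841 fn 0.49 fd -0.38 fz -1.85 [0.07 0.03 0.02]
n 14.82 s 0.0028 out 0.1106 z 0.2841 fn -0.66 fd 0.12 fz -2.43 [ 0.01 -0.04 -0.02]
n 14.88 s 0.0028 out 0.1106 z 0.284 fn 0.44 fd -0.1 fz -1.25 [-0.02 -0.01 -0.  ]
True
touch 16.73 s 0.0028 out 0.1106 z 0.2698 fn 0.31 fd -0.44 fz 4.39 [-0.01  0.    0.03]
w 16.93 s 0.0028 out 0.1106 z 0.2698 fn 0.7 fd 0.07 fz 5.94 [-0.03 -0.   -0.  ]
```

View pics/wrist4.png

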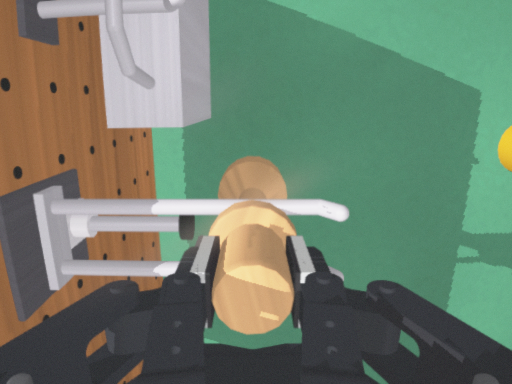

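```bash
cat >> h.py <<'E'
def avg(status,bot,n=8):
    a=[]
    for _ in range(n): bot.dwell(.02); a.append(status.sense()["ft_force"])
    return np.mean(a,0)
E
python3 - <<'E'
from h import *
from plant import bot, hand, status, cams
b=np.load("pics/b.npz");mid,d,n=b["mid"],b["d"],b["n"]
P=lambda o,z,s=.0028:[*(mid+n*o+d*s),z]
f=avg(status,bot);print(f.round(2))
z=status.sense()["tcp_pos"][2]
for i in range(6):
    if f[2]<1.5: break
    z+=.00015; bot.movel(P(.1106,z),feed=.005); f=avg(status,bot); q=status.sense();print(z,q["tcp_pos"][2].round(5),(f[:2]@n).round(2),f[2].round(2),q["time"])
E
```

```text
[-0.14  0.22  5.91]
0.2699791404309507 0.26987 -0.16 2.08 17.8
0.2701291404309507 0.2699 -0.6 0.81 18.1833
```

Run:
```python
from h import *
from plant import bot, hand, status, cams
b=np.load("pics/b.npz");mid,d,n=b["mid"],b["d"],b["n"]
P=lambda o,z,s=.0028:[*(mid+n*o+d*s),z]
z=.27013;o=.1106;base=None
while o>.070:
    step=.003 if o>.0935 else .0006
    o-=step
    hit=bot.movel(P(o,z),feed=.012,guard=4); f=avg(status,bot,5); q=status.sense();t=q["tcp_pos"]
    fn=f[:2]@n
    print(round(o,4),((t[:2]-mid)@n).round(4),"z",z,"fn",fn.round(2),"fd",(f[:2]@d).round(2),"fz",f[2].round(2),round(q["time"],2),hit)
    if f[2]<0: z-=.0001
    if f[2]>2.2: z+=.00008
    if hit or fn>2.8: break
    if q["time"]>42: break
```

```text
0.1076 0.1077 z 0.27013 fn 1.74 fd -0.2 fz -0.25 18.67 False
0.1046 0.1042 z 0.27003 fn 0.49 fd 0.03 fz -0.48 19.15 False
0.1016 0.1014 z 0.26993 fn 0.13 fd -0.23 fz -0.45 19.63 False
0.0986 0.0985 z 0.26983 fn 0.77 fd 0.34 fz 0.18 20.12 False
0.0956 0.0954 z 0.26983 fn 1.14 fd 0.24 fz 0.61 20.6 False
0.0926 0.0925 z 0.26983 fn 1.51 fd 0.2 fz 0.9 21.08 False
0.092 0.0921 z 0.26983 fn 1.74 fd 0.04 fz 0.94 21.42 False
0.0914 0.0915 z 0.26983 fn 2.46 fd -0.38 fz 1.51 21.75 False
0.0908 0.0908 z 0.26983 fn 2.41 fd 0.18 fz 1.29 22.08 False
0.0902 0.0902 z 0.26983 fn 2.66 fd 0.08 fz 1.68 22.42 False
0.0896 0.0896 z 0.26983 fn 2.31 fd 0.59 fz 1.9 22.75 False
0.089 0.089 z 0.26983 fn 2.58 fd 0.04 fz 1.38 23.08 False
0.0884 0.0884 z 0.26983 fn 2.77 fd 0.05 fz 1.62 23.42 False
0.0878 0.0878 z 0.26983 fn 2.69 fd 0.16 fz 2.17 23.75 False
0.0872 0.0872 z 0.26983 fn 2.77 fd 0.58 fz 2.33 24.08 False
0.0866 0.0864 z 0.26991000000000004 fn 2.04 fd -0.14 fz 1.91 24.42 False
0.086 0.0859 z 0.26991000000000004 fn 2.07 fd -0.08 fz 1.71 24.75 False
0.0854 0.0857 z 0.26991000000000004 fn 3.53 fd 0.51 fz 1.34 25.08 False
```

Run:
```python
from h import *
b=np.load("pics/b.npz");mid,d,n=b["mid"],b["d"],b["n"]
for c in ("wrist3","wrist4"):
    p=load(c);X,uv=pts(p);out=(X[:,:2]-mid)@n; s=(X[:,:2]-mid)@d
    k=(abs(s-.001)<.0105)&(X[:,2]>.214)&(X[:,2]<.24)&(out>.05)&(out<.092)
    print(c,k.sum(),out[k].max() if k.any() else 0, np.percentile(out[k],[90,98]))
from plant import bot, status, cams
P=lambda o,z,s=.0028:[*(mid+n*o+d*s),z]
z=.26991
for o in (.0851,):
    bot.movel(P(o,z),feed=.006,guard=4); f=avg(status,bot,8); q=status.sense();t=q["tcp_pos"]
    print(o,((t[:2]-mid)@n).round(4),"fn",(f[:2]@n).round(2),"fz",f[2].round(2),q["torque"].round(3),q["time"])
p=cams.capture("wrist"); cv2.imwrite("pics/wrist5.png",p["pixels"]); np.savez("pics/wrist5.npz",**{k:p[k] for k in ["pixels","z_map","intrinsics","k1","R","t"]})
```

```text
wrist3 707 0.07839478190586972 [0.0774743  0.07789144]
wrist4 888 0.0774113204464429 [0.07711564 0.07727108]
0.0851 0.0856 fn 4.97 fz 1.71 [-0.971 -0.295 -0.028] 25.4667
```

View pics/wrist5.png

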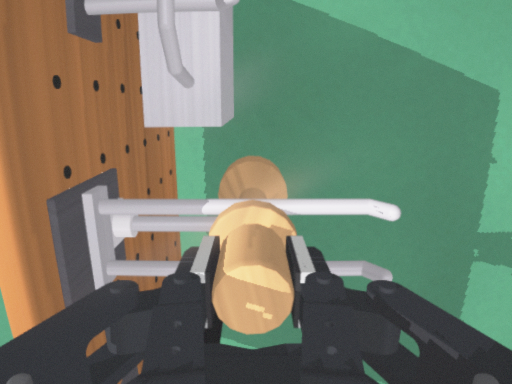

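Run:
```python
from h import *
from plant import bot, hand, status, cams
b=np.load("pics/b.npz");mid,d,n=b["mid"],b["d"],b["n"]
P=lambda o,z,s=.0028:[*(mid+n*o+d*s),z]
def T(m):
    f=avg(status,bot,5);q=status.sense();t=q["tcp_pos"];print(m,round(q["time"],2),((t[:2]-mid)@n).round(4),t[2].round(4),"fn",(f[:2]@n).round(2),"fz",f[2].round(2),"g",round(q["gripper_width"],3))
bot.movel(P(.0855,.26993),feed=.006);T("relieve")
for g in (.45,.75): hand.set_gripper(g);T(g)
def cap(c,i):
    p=cams.capture(c); cv2.imwrite(f"pics/{c}{i}.png",p["pixels"]); np.savez(f"pics/{c}{i}.npz",**{k:p[k] for k in ["pixels","z_map","intrinsics","k1","R","t"]})
cap("wrist",6)
```

```text
relieve 25.85 0.0856 0.2699 fn 5.06 fz 1.23 g 0.34
0.45 26.19 0.0845 0.2697 fn -0.05 fz -0.02 g 0.449
0.75 26.64 0.0855 0.27 fn -0.22 fz 0.39 g 0.747
```

View pics/wrist6.png

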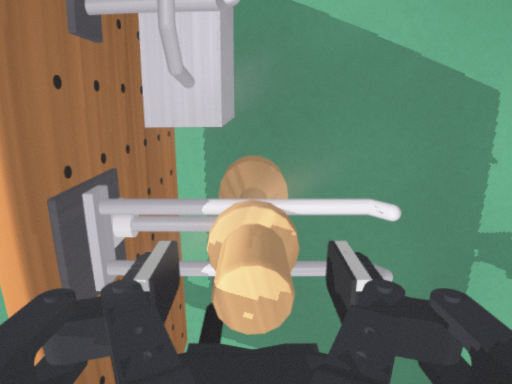

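Released cleanly. The picture shows the tamper at (253, 260) between the open pads, its collar on both pegs, still upright. Next I retreat straight up and check.

Run:
```python
from h import *
from scipy.optimize import least_squares
from plant import bot, hand, status, cams
b=np.load("pics/b.npz");mid,d,n=b["mid"],b["d"],b["n"]
P=lambda o,z,s=.0028:[*(mid+n*o+d*s),z]
print(bot.movel(P(.0855,.33),feed=.06,guard=6)); bot.movel(P(.0855,.38),feed=.12)
bot.movel(P(.16,.42),feed=.15)
def cap(c,i):
    p=cams.capture(c); cv2.imwrite(f"pics/{c}{i}.png",p["pixels"]); np.savez(f"pics/{c}{i}.npz",**{k:p[k] for k in ["pixels","z_map","intrinsics","k1","R","t"]}); return p
bot.dwell(1)
for c in ("wrist","scene"):
    p=cap(c,7);X,uv=pts(p);out=(X[:,:2]-mid)@n; s=(X[:,:2]-mid)@d
    m=(abs(out-.087)<.035)&(abs(s)<.035)
    for nm,a,e,r in [("foot",.136,.160,.026),("knob",.268,.302,.015),("collar",.2545,.262,.022)]:
        k=m&(X[:,2]>a)&(X[:,2]<e)
        if k.sum()<8: print(c,nm,k.sum());continue
        f=least_squares(lambda q:np.hypot(s[k]-q[0],out[k]-q[1])-r,[.002,.087],loss="soft_l1",f_scale=.001)
        print(c,nm,k.sum(),f.x.round(4),np.abs(f.fun).mean().round(4))
    k=m&(abs(s)<.012)&(X[:,2]>.27); print("ztop",np.percentile(X[k,2],[50,95]))
print(status.sense()["time"],status.sense()["ft_force"])
a,e=load("wrist6"),0
```

```text
False
wrist foot 110 [0.0012 0.0871] 0.0001
wrist knob 409 [0.0011 0.0867] 0.0002
wrist collar 101 [0.0011 0.0869] 0.0004
ztop [0.48078138 0.50081224]
scene foot 83 [0.0032 0.0882] 0.0013
scene knob 115 [0.0026 0.0887] 0.0009
scene collar 45 [0.0026 0.089 ] 0.0015
ztop [0.47928733 0.53099775]
30.225 [-0.63316447  0.55824018  0.59709359]
```

View pics/wrist7.png

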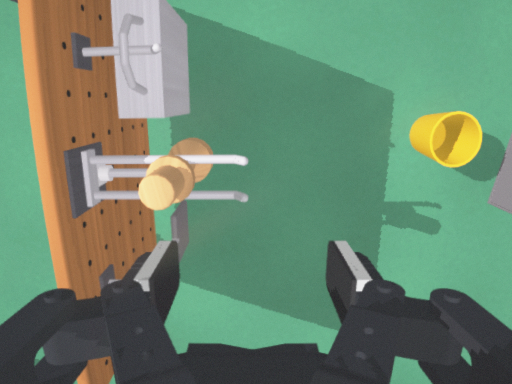

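View pics/scene7.png

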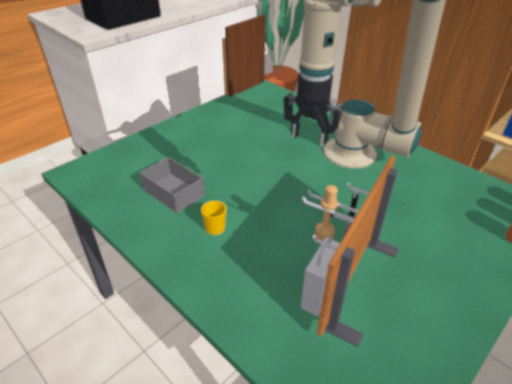

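```bash
python3 -c "
from plant import job_done
print(job_done())"
```

```text
the job is handed in; nothing more can be done
None
```

The tamper is hanging on the empty pair of pegs, resting against the rubber-footed stop. I handed the job in at about 30 s of the 66 s allowed.

**What I did:**
- **Approach and set-down:** I gripped the tamper by its knob and brought it in from the front with the neck between the pegs. I lowered it by feel about 110 mm out from the board and touched the pegs at about 252 mm up. That first touch put about 8 N on the pegs, so I eased off to about 3 N before sliding.
- **Slide and release:** I slid it back in small steps until the hand stalled against the stop at about 5 N. I tried to back off slightly, but the force stayed at about 5 N, so I let go there and retreated straight up.

**Last checks:**
- **Position:** In the wrist camera the tamper hangs upright, its axis 87 mm out from the board. The stop's foot front measured about 77 mm out, so its neck is at the foot.
- **Camera disagreement:** The scene camera reads 1–2 mm farther out and about 2 mm more sideways. It showed a similar sideways offset for the pegs all along.
- **Neighbours:** The cup and box look untouched, and the pan looks plumb. I did not check the spatula closely or measure either swing.
- **Weight on the pegs while sliding:** In the first few slide steps the reading dipped to about -0.5 N against about -2 N when it hung free. So the pegs carried most of the tamper's weight but not all of it there. I lowered it slightly, and from about 97 mm out (tool position) the full weight was on the pegs.

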